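Line up capacitor cans by size in the kitting rail

ROBOT

A 7-joint arm with a two-finger parallel gripper is mounted at the origin on a cart in front of the work surface, level with it; the furniture and walls round the work are solid. World frame = base frame: x ahead of the robot, y to its left, z up, the work surface at z = 0. Lengths are in m, angles in degrees, forces in N, time in s.
With the tool pointing down it reaches from about 0.425 to 0.875 m from the base axis. Payload 4.7 kg.
Tool frame: the origin (TCP) lies midway between the tips of the shut fingers; the grasp point (between the pads) lies 19 mm behind it; z points along the fingers, y is the line along which they close (so a half turn about z gives the same grasp; the last joint's range is limited). The gripper opens to 87 mm and grips with 3 to 60 N. Pads are 19 mm wide; open, the fingers measure 117 mm over their backs; the gripper's body (75 mm by 190 mm) begins 51 mm behind the grasp point.
Start: joints at [77.126, 18.392, -4.016, 83.108, 1.295, 78.541, -3.26], TCP at [0.154, -0.632, 0.223] pointing down, gripper open.
Joint ranges: [-163.93, 163.93], [-17.29, 119.83], [-79.2, 71.16], [3.27, 140.29], [-89.18, 269.18], [5.43, 117.66], [-154.24, 154.24]. Speed limits (degrees/s): [147.25, 147.25, 180, 180, 180, 180, 180].

INTERFACE

Orientations are given as [roll, pitch, yaw] about the fixed x, y, z axes, in that order (R = Rz(yaw) Ry(pitch) Rx(roll)).
In Python, from cell import env, viewer, boxes_of, masks_of gives the robot as it stands. The module is installed in compiled form; this text tells all that it offers.
- The arm moves only by the tool apply_moves, never from a script. Its argument "moves" is a list of rows, each a list of 7 numbers: the shift along the tool's x, y, z scaled (see below), then the turn, a rotation vector about the tool's x, y, z scaled (see below), then the opening, from 0 (shut) to 1 (fully open). A call has 1 to 20 rows; each row is the pose to reach, as a shift and turn from the pose commanded when the call began, along the tool's axes at that moment; what a row does not reach only later rows make up. The controller multiplies each number of a shift by 0.2 m and each number of a turn by 1.5 rad. A row lasts 1/10 s, in which the tool goes at most 50 mm and 8.59 degrees, less where a joint would pass 70% of its speed; a pose out of reach is approached as far as the arm can. A call with a number of a shift or a turn outside -1 to 1 is refused whole. A call with a gripper value outside its range is refused whole. The fingers move at their own pace and stop on an object; "grip_force" is the grip in N (left out, the last holds). Time passes only in rows, so rows that repeat a pose let the fingers close. It gives the time, the measured TCP pose, the force, the opening and the grip force at its end, in the units of the state.
- env.get_obs(): the state, without advancing time (a new reading comes with each control period).
- viewer.read_camera(name): name is "side" or "top"; returns the picture (480x640x3 uint8, red, green, blue); there is no depth.
- viewer.get_calibration(name): a dict with "fov_y" (degrees; the focal length in pixels is half the picture's height over the tangent of half this angle, whatever the lens; pixels are square), "cx", "cy" (the principal point, pixels), "position" and "orientation" of the camera in the world. Camera axes: x right, y up, looking along -z (the intrinsics and any distortion apply to the point x, -y, -z); pixel columns grow to the right and rows downward; lengths in m; the calibration is good to about 2 mm. A picture is of the moment at which its call begins. get_calibration takes no time and is no camera call.
- env.sign_off(): hands the job in; it is judged then, once.
Trained networks look in the newest picture that a camera, given by its name, has taken for a name from the list of things; names that differ only in an ending like _2 or _b are one class to them, and where a whole thing is asked for, a point or a joint stands for the part that bears it (a point fixed in the world has none). Each returns a list of dicts, best first, with "conf" (0 to 1); they miss things now and then, are a little off and sometimes report something else, mostly with a low value. They report only what shows in the picture. A call takes as long as a camera call. They do not tell look-alikes from the thing itself.
- boxes_of(camera, target): "location" ([column, row] in pixels, amid what is visible of it).
- masks_of(camera, target): "pixels" (480x640 bool, what is visible of it) and "location" ([column, row] in pixels, amid what is visible of it).
The state is a dict: "time_s": time; "qpos": joint angles; "joint_velocities": joint speeds; "effort": joint torques, N m; "tool_pos": TCP position; "tool_rot": TCP orientation; "force": force on the tool from outside, world axes, zero at the start; "wrist_torque": the same for the moment, N m; "grip_width": finger opening in m; "grasp_force": force on a finger pad.
Only numpy, scipy, OpenCV 4.12 (cv2) and the standard library are available. Lean on these libraries where they do the work, as an engineer would, in place of code of your own. Each camera call takes 0.05 s, during which the arm holds its last target. There are 200 camera calls.

TASK

Kit the four capacitor cans for the next build: stand them in the kitting rail in order of size, one to a bay, with the largest in the bay next to the tall end block and the smallest in the bay next to the low end block. Each can must stand upright on the floor of its bay, terminals up, not on a rim.

Things in the scene. Friction and masses are not known exactly. Their poses are not given: they have to be found in the camera images.
- can_1: The smallest of four plain aluminium capacitor cans standing upright on the bench: cylinder 24 mm across, 36 mm tall, plus two 6 mm brass blade terminals in the middle of its dark top; about 82 g. Origin: centre of its underside; z up along its axis.
- can_2: The second smallest of four plain aluminium capacitor cans standing upright on the bench: cylinder 28 mm across, 46 mm tall, plus two 6 mm brass blade terminals in the middle of its dark top; about 107 g. Origin: centre of its underside; z up along its axis.
- can_3: The second largest of four plain aluminium capacitor cans standing upright on the bench: cylinder 32 mm across, 56 mm tall, plus two 6 mm brass blade terminals in the middle of its dark top; about 138 g. Origin: centre of its underside; z up along its axis.
- can_4: The largest of four plain aluminium capacitor cans standing upright on the bench: cylinder 37 mm across, 68 mm tall, plus two 6 mm brass blade terminals in the middle of its dark top; about 181 g. Origin: centre of its underside; z up along its axis.
- kit_rail: Grey plastic kitting rail fixed to the bench, 258 mm long (its y axis) and 68 mm wide (its x axis), with four equal square bays with black floors in a row, 54 x 54 mm inside, centred at y = -96, -32, +32 and +96 mm and x = 0. Bay floors are 5 mm above the bench, the rims and the 10 mm wide ribs between bays 9 mm. Origin: centre of its underside, on the bench; z up.
- tall_end: Tall grey end block, 68 x 16 mm and 40 mm high, fixed across one end of the rail, 138 mm from the rail's origin (at its +y or its -y end: it differs from start to start). Marks the end where the largest can goes. Origin: centre of its underside.
- low_end: Low grey end block, 68 x 16 mm and 12 mm high, fixed across the other end of the rail, 138 mm from its origin. Marks the end where the smallest can goes. Origin: centre of its underside.
Mind the look-alikes: they are no part of the job. Leave any orange look-alike of the can_1 alone.

How it is judged (in metres and radians):
At the end, for the whole second after the job is handed in: Each can stands upright (within 0.06 rad) and at rest on the floor of its own bay, inside its walls (largest within 10.5 mm, smallest within 17 mm of the bay's centre along and across the rail), sizes falling bay by bay from the tall end block to the low one (z of can_1 in the frame of kit_rail between 0.003 and 0.0065 m and angle between each of can_1, can_2, can_3, can_4's own z axis and vertical below 0.06 rad and linear speed of each of can_1, can_2, can_3, can_4 below 0.01 m/s and angular speed of each of can_1, can_2, can_3, can_4 below 0.1 rad/s and z of can_2 in the frame of kit_rail between 0.003 and 0.0065 m and z of can_3 in the frame of kit_rail between 0.003 and 0.0065 m and z of can_4 in the frame of kit_rail between 0.003 and 0.0065 m and ((y of tall_end in the frame of kit_rail above 0 m and x of can_1 in the frame of kit_rail between -0.017 and 0.017 m and y of can_1 in the frame of kit_rail between -0.113 and -0.079 m and x of can_2 in the frame of kit_rail between -0.015 and 0.015 m and y of can_2 in the frame of kit_rail between -0.047 and -0.017 m and x of can_3 in the frame of kit_rail between -0.013 and 0.013 m and y of can_3 in the frame of kit_rail between 0.019 and 0.045 m and x of can_4 in the frame of kit_rail between -0.0105 and 0.0105 m and y of can_4 in the frame of kit_rail between 0.0855 and 0.1065 m) or (y of tall_end in the frame of kit_rail below 0 m and x of can_4 in the frame of kit_rail between -0.0105 and 0.0105 m and y of can_4 in the frame of kit_rail between -0.1065 and -0.0855 m and x of can_3 in the frame of kit_rail between -0.013 and 0.013 m and y of can_3 in the frame of kit_rail between -0.045 and -0.019 m and x of can_2 in the frame of kit_rail between -0.015 and 0.015 m and y of can_2 in the frame of kit_rail between 0.017 and 0.047 m and x of can_1 in the frame of kit_rail between -0.017 and 0.017 m and y of can_1 in the frame of kit_rail between 0.079 and 0.113 m))); the robot touches nothing.
It also fails if it takes over 96 s, if anything falls off the work surface, if the arm or the gripper's body presses on something with over 40 N, if the wrist force passes 120 N, or if a joint passes its speed limit or range.

## Working session

There is one attempt and no reset: what is moved stays moved. The work goes in short steps, Python scripts to look and compute and a tool call to move; the robot and the scene stay as the last step left them, time stands still between calls to the robot, and variables do not carry over. Pictures are saved under pics/ and viewed, at most 14 in all, crops included, and the job is handed in when it is done.

Besides the shell and the picture viewer there is one more tool, called after "Emit:" as name([rows], argument=value, ...), one row to a line, values as JSON. apply_moves: Moves the arm, as the interface text tells. Shifts and turns lie within -1 to 1; 1 stands for 0.2 m of shift or 1.5 rad of turn. Its arguments: {"type":"object","properties":{"moves":{"type":"array","items":{"type":"array","items":{"type":"number","minimum":-1,"maximum":1}}},"grip_force":{"type":"number"}},"required":["moves"]}

```bash
mkdir -p pics
python3 - <<'E'
from cell import env, viewer, boxes_of, masks_of
import cv2
for c in ("top","side"):
    im=viewer.read_camera(c); cv2.imwrite(f"pics/{c}0.png",im[:,:,::-1]); print(c,viewer.get_calibration(c))
    for t in ("can_1","kit_rail","tall_end","low_end"):
        print(t,[([round(float(v)) for v in b["location"]],round(float(b["conf"]),2)) for b in boxes_of(c,t)])
print(env.get_obs())
E
```

```text
top {'fov_y': 43.95864091142283, 'cx': 321.5639531881563, 'cy': 237.62901850181393, 'position': array([0.47330789, 0.1151324 , 0.95355162]), 'orientation': array([  6.42656707,   1.60687175, -89.46122177])}
can_1 [([204, 203], 0.8), ([240, 217], 0.79), ([400, 189], 0.73), ([324, 182], 0.65), ([470, 185], 0.64)]
kit_rail [([327, 305], 0.78)]
tall_end [([238, 308], 0.81), ([401, 191], 0.54)]
low_end [([417, 309], 0.73)]
side {'fov_y': 54.746159097532946, 'cx': 308.9782746356696, 'cy': 239.32609228833303, 'position': array([0.15263589, 0.75853422, 0.39518486]), 'orientation': array([  64.70904473,    1.08761805, -148.10620439])}
can_1 [([193, 293], 0.96), ([255, 232], 0.95), ([292, 215], 0.93), ([229, 278], 0.57), ([319, 204], 0.57)]
kit_rail [([346, 269], 0.66)]
tall_end []
low_end [([380, 238], 0.45)]
{'time_s': 0.5, 'qpos': array([77.12533994, 18.39254397, -4.01584845, 83.11072476,  1.29363509,
       78.54087024, -3.25875692]), 'joint_velocities': array([-0.10696615, -0.05775202,  0.03356432, -0.02578093, -0.02982841,
       -0.00975255, -0.013449  ]), 'effort': array([-3.09752113e-04, -4.90605819e+01, -4.02718820e-01, -3.12461936e+01,
       -6.36407803e-02,  3.46913247e-02,  7.33228603e-05]), 'tool_pos': array([ 0.15372729, -0.63155384,  0.2225516 ]), 'tool_rot': array([1.79999078e+02, 1.62969218e-03, 1.36842597e+01]), 'force': array([-1.27487662,  0.3681565 ,  0.20762516]), 'wrist_torque': array([ 0.02259284, -0.02611264, -0.02475161]), 'grasp_force': 0.0, 'grip_width': 0.0870031329541282}
```

View pics/top0.png

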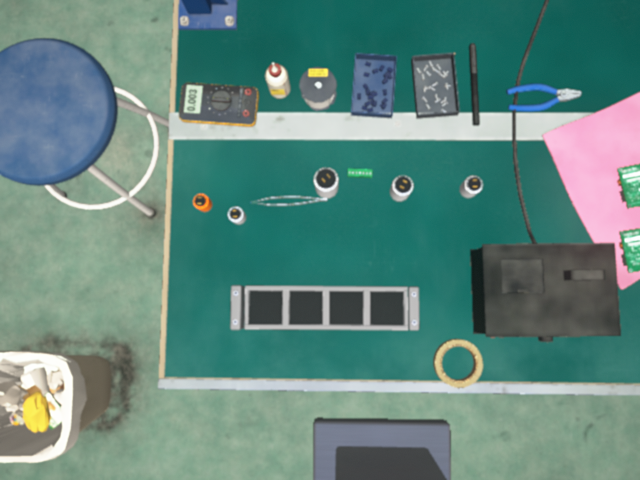

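View pics/side0.png

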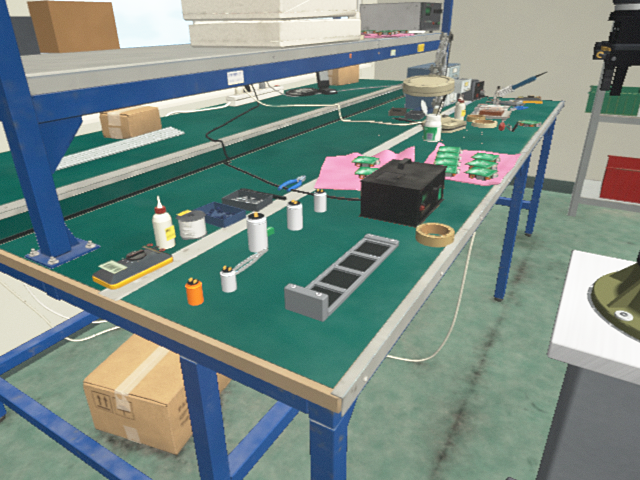

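The top picture shows four white cans at (237,215), (470,186), (402,187) and (326,182). The orange decoy is at (202,203) and must be left alone. The tall end block is at the left (238,308), on world +y, and the low block is at (413,308). Next I'll measure size and position by fitting cylinders to the masks.

```bash
cat > h.py <<'E'
from cell import env, viewer, boxes_of, masks_of
import numpy as np, cv2
from scipy.spatial.transform import Rotation as R
from scipy.optimize import least_squares
SZ={1:(.012,.036),2:(.014,.046),3:(.016,.056),4:(.0185,.068)}
def proj(c,P):
    k=viewer.get_calibration(c); f=240/np.tan(np.radians(k["fov_y"]/2))
    q=(np.atleast_2d(P)-k["position"])@R.from_euler("xyz",k["orientation"],degrees=True).as_matrix()
    return np.c_[k["cx"]+f*q[:,0]/-q[:,2], k["cy"]+f*q[:,1]/q[:,2]]
def back(c,uv,z):
    return least_squares(lambda p:(proj(c,[p[0],p[1],z])-uv)[0],[.6,.1]).x
A=np.linspace(0,2*np.pi,40)
def cyl(c,x,y,s,z0=0):
    r,h=SZ[s]; P=[[x+r*np.cos(a),y+r*np.sin(a),z] for a in A for z in (z0,z0+h)]
    return cv2.convexHull(proj(c,P).astype(np.float32))[:,0]
def ext(p): return np.r_[p.min(0),p.max(0)]
def mext(m):
    v,u=np.nonzero(m); return np.r_[u.min(),v.min(),u.max()+1,v.max()+1]-.5*0
def cansfit(c,z0=0,sizes=(1,2,3,4)):
    for m in masks_of(c,"can_1"):
        e=mext(m["pixels"]); g=back(c,m["location"],.03); out=[]
        for s in sizes:
            r=least_squares(lambda p:ext(cyl(c,p[0],p[1],s,z0))-e,g); out.append((round(float(r.cost),1),s,r.x.round(4)))
        out.sort(key=lambda o:o[0]); print(c,np.round(m["location"]),round(float(m["conf"]),2),e,*out[:2])
E
python3 - <<'E'
from h import *
im=viewer.read_camera("top"); cansfit("top")
big=cv2.resize(im[160:335,180:500],None,fx=2.5,fy=2.5,interpolation=cv2.INTER_CUBIC); cv2.imwrite("pics/crop.png",big[:,:,::-1])
for t in("kit_rail","tall_end","low_end"):
    for m in masks_of("top",t)[:1]:
        v,u=np.nonzero(m["pixels"]); r=cv2.minAreaRect(np.c_[u,v].astype(np.float32)); print(t,m["conf"],r,back("top",r[0],.009))
viewer.read_camera("side"); cansfit("side")
E
```

```text
top [399. 193.] 0.9 [390. 175. 413. 202.] (4.3, 3, array([0.6554, 0.0205])) (7.6, 2, array([0.6579, 0.0188]))
top [203. 202.] 0.81 [193. 194. 212. 211.] (0.9, 1, array([0.6334, 0.3339])) (13.3, 2, array([0.6321, 0.3329]))
top [238. 216.] 0.77 [228. 206. 246. 223.] (0.6, 1, array([0.6144, 0.2773])) (10.6, 2, array([0.6134, 0.2763]))
top [324. 184.] 0.68 [313. 167. 339. 199.] (2.4, 4, array([0.6623, 0.1372])) (15.6, 3, array([0.6654, 0.1379]))
top [468. 184.] 0.56 [460. 176. 482. 198.] (1.9, 2, array([ 0.6592, -0.0918])) (10.4, 1, array([ 0.6605, -0.0895]))
kit_rail 0.73 ((470.25006103515625, 186.25001525878906), (17.677669525146484, 24.041629791259766), 45.0) [ 0.66387595 -0.09508592]
tall_end 0.95 ((237.4525604248047, 307.5433044433594), (13.849336624145508, 43.364315032958984), 2.6025619506835938) [0.46718302 0.27490281]
low_end 0.62 ((413.0, 308.0), (42.0, 10.0), 90.0) [ 0.46911345 -0.00214997]
side [295. 213.] 0.95 [286. 200. 302. 231.] (0.7, 3, array([0.6603, 0.0154])) (10.4, 2, array([0.6603, 0.0135]))
side [225. 276.] 0.65 [220. 266. 236. 293.] (11.4, 1, array([0.6068, 0.2863])) (17.4, 2, array([0.607 , 0.2868]))
side [255. 230.] 0.65 [245. 213. 267. 252.] (13.7, 3, array([0.6783, 0.121 ])) (22.9, 4, array([0.681, 0.121]))
side [191. 291.] 0.59 [185. 278. 203. 306.] (5.1, 1, array([0.6297, 0.339 ])) (34.5, 2, array([0.6254, 0.3477]))
side [318. 201.] 0.54 [313. 189. 327. 213.] (1.7, 2, array([ 0.6576, -0.0867])) (5.8, 3, array([ 0.6552, -0.0861]))
```

View pics/crop.png

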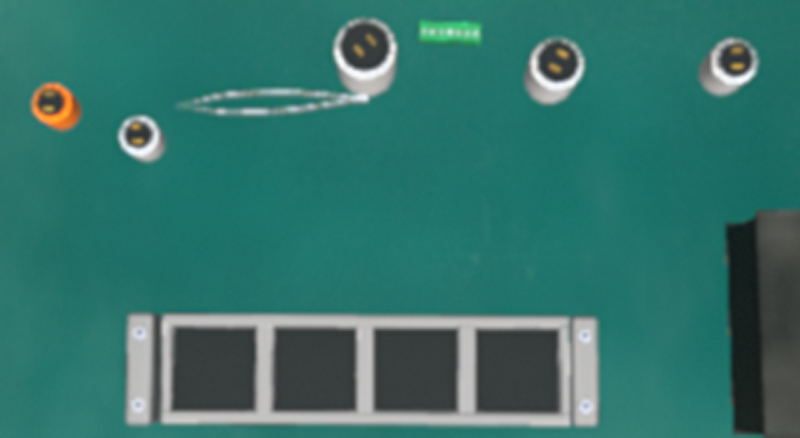

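The crop confirms the choices: can_1 is the small white one (not the orange can at left), followed by can_4, can_3 and can_2 to its right. The tall block is at the left. Next I'll measure the bay centres from the black floors and the can tops.

Run:
```python
from h import *
im=viewer.read_camera("top"); g=im.max(2)
n,l,st,ce=cv2.connectedComponentsWithStats((g<75).astype(np.uint8))
C=[]
for i in range(1,n):
    x,y,w,h,a=st[i]
    if a>15 and 160<y+h/2<335 and 180<x<500:
        z=.0055 if a>700 else 0
        print(st[i],ce[i].round(1),back("top",ce[i],.005).round(4),[back("top",ce[i],SZ[s][1]).round(4) for s in SZ] if a<700 else "")
print(viewer.get_calibration("top").keys())
```

```text
[317 170  18  17 192] [325.5 178.1] [0.6772 0.1373] [array([0.6705, 0.1365]), array([0.6684, 0.1363]), array([0.6662, 0.1361]), array([0.6636, 0.1358])]
[396 177  14  15 110] [402.5 184.4] [0.6673 0.0128] [array([0.661 , 0.0161]), array([0.6589, 0.0172]), array([0.6569, 0.0183]), array([0.6544, 0.0196])]
[469 179  11  10  56] [473.5 183.4] [ 0.6694 -0.1013] [array([ 0.6629, -0.0942]), array([ 0.6609, -0.092 ]), array([ 0.6588, -0.0897]), array([ 0.6563, -0.0869])]
[196 198   8   6  28] [200.1 200.1] [0.6401 0.3409] [array([0.6346, 0.3335]), array([0.6329, 0.3312]), array([0.6311, 0.3288]), array([0.629 , 0.3259])]
[231 211   9   5  29] [235.2 213.1] [0.6191 0.283 ] [array([0.6143, 0.2775]), array([0.6128, 0.2758]), array([0.6113, 0.274 ]), array([0.6094, 0.2719])]
[ 470  245   58   91 2171] [487.9 287.6] [ 0.5022 -0.1207] 
[250 292  32  32 995] [265.1 307.4] [0.4678 0.2314] 
[ 290  292   32   32 1006] [305.6 307.5] [0.4682 0.167 ] 
[330 292  32  32 999] [345.9 307.5] [0.4689 0.1032] 
[371 293  32  31 985] [386.4 308. ] [0.4687 0.0392] 
dict_keys(['fov_y', 'cx', 'cy', 'position', 'orientation'])
```

Plan: close the fingers along world x (tool yaw 90°), so they stay clear of neighbouring bays. First I turn and move toward the bench.

Emit:
apply_moves([
  [0.722,-0.853,0,0,0,-0.888,1],
  [0.722,-0.853,0,0,0,-0.888,1],
  [0.722,-0.853,0,0,0,-0.888,1],
  [0.722,-0.853,0,0,0,-0.888,1],
  [0.722,-0.853,0,0,0,-0.888,1],
  [0.722,-0.853,0,0,0,-0.888,1],
  [0.722,-0.853,0,0,0,-0.888,1],
  [0.722,-0.853,0,0,0,-0.888,1],
  [0.722,-0.853,0,0,0,-0.888,1],
  [0.722,-0.853,0,0,0,-0.888,1],
  [0.722,-0.853,0,0,0,-0.888,1],
], grip_force=15)

```text
time_s: 2.0
tool_pos: [0.2537, -0.4317, 0.2227]
tool_rot: [180.0, 0.0, 89.8]
force: [0.2, -0.1, 0.4]
grip_width: 0.0869
grasp_force: 0.0
```

Emit:
apply_moves([
  [0.85,1,0,0,0,0,1],
  [0.85,1,0,0,0,0,1],
  [0.85,1,0,0,0,0,1],
  [0.85,1,0,0,0,0,1],
  [0.85,1,0,0,0,0,1],
  [0.85,1,0,0,0,0,1],
  [0.85,1,0,0,0,0,1],
])

```text
time_s: 2.7
tool_pos: [0.4554, -0.2594, 0.2226]
tool_rot: [180.0, -0.0, 90.2]
force: [-0.3, -0.8, 0.2]
grip_width: 0.087
grasp_force: 0.0
```

Emit:
apply_moves([
  [0.85,1,0.3,0,0,-0.003,1],
  [0.85,1,0.3,0,0,-0.003,1],
  [0.85,1,0.3,0,0,-0.003,1],
  [0.85,1,0.3,0,0,-0.003,1],
  [0.85,1,0.3,0,0,-0.003,1],
  [0.85,1,0.3,0,0,-0.003,1],
  [0.85,1,0.3,0,0,-0.003,1],
  [0.85,1,0.3,0,0,-0.003,1],
])

```text
time_s: 3.5
tool_pos: [0.6527, -0.0945, 0.1619]
tool_rot: [-179.9, 0.1, 90.1]
force: [0.1, -0.7, -0.2]
grip_width: 0.087
grasp_force: 0.0
```

Run:
```python
from h import *
for c in("top","side"):
    im=viewer.read_camera(c); u=proj(c,[.66,-.09,.05])[0].astype(int); a=im[u[1]-60:u[1]+60,max(u[0]-80,0):u[0]+80]
    cv2.imwrite(f"pics/{c}1.png",cv2.resize(a,(400,300))[:,:,::-1])
cv2.imwrite("pics/both1.png",np.hstack([cv2.imread("pics/top1.png"),cv2.imread("pics/side1.png")]))
o=env.get_obs();print(o["tool_pos"],o["tool_rot"],o["qpos"])
```

```text
[ 0.65266588 -0.09521282  0.16277141] [-1.79967158e+02  1.37441794e-01  9.00065190e+01] [ 32.82372487  25.38914844 -35.80945075  85.08058065  15.23721555
  74.44094377  -4.45330115]
```

View pics/both1.png

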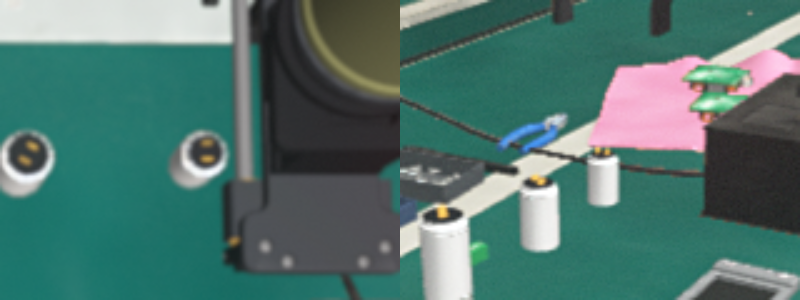

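Parallax accounts for the gripper's offset in the top view: the fingers at (610,20) in the side half are over can_2 at (600,180). Next I correct and descend partway.

Emit:
apply_moves([
  [0.015,0.037,0.41,0,0,0,1],
  [0.015,0.037,0.41,0,0,0,1],
  [0.015,0.037,0.41,0,0,0,1],
  [0.015,0.037,0.41,0,0,0,1],
  [0.015,0.037,0.41,0,0,0,1],
])

```text
time_s: 4.1
tool_pos: [0.6624, -0.0897, 0.0835]
tool_rot: [179.8, 0.1, 90.2]
force: [0.5, -0.0, 0.5]
grip_width: 0.0869
grasp_force: 0.0
```

Emit:
apply_moves([
  [-0.005,0,0.18,0,0,0,1],
  [-0.005,0,0.27,0,0,0,1],
  [-0.005,0,0.35,0,0,0,1],
  [-0.005,0,0.35,0,0,0,1],
  [-0.005,0,0.35,0,0,0,1],
  [-0.005,0,0.35,0,0,0,0],
  [-0.005,0,0.35,0,0,0,0],
  [-0.005,0,0.35,0,0,0,0],
  [-0.005,0,0.35,0,0,0,0],
  [-0.005,0,0.35,0,0,0,0],
  [-0.005,0,0.35,0,0,0,0],
  [-0.005,0,0.35,0,0,0,0],
])

```text
time_s: 5.3
tool_pos: [0.661, -0.0897, 0.0105]
tool_rot: [-180.0, 0.0, 90.3]
force: [0.1, -0.6, 0.3]
grip_width: 0.0391
grasp_force: 0.0
```

Run:
```python
from h import *
o=env.get_obs();print(o["tool_pos"],o["tool_rot"],o["grip_width"],o["grasp_force"],o["qpos"])
```

```text
[ 0.66104182 -0.08965219  0.01051546] [-1.79997335e+02  2.29087890e-03  9.02558642e+01] 0.03913157210201873 0.0 [ 30.13046208  34.312489   -32.961644    91.46585946  20.65677665
  60.40283652  -8.33626043]
```

Still closing. I'll finish closing, then lift.

Emit:
apply_moves([
  [0,0,0,0,0,0,0],
  [0,0,0,0,0,0,0],
  [0,0,0,0,0,0,0],
  [0,0,0,0,0,0,0],
  [0,0,0,0,0,0,0],
  [0,0,-0.1,0,0,0,0],
  [0,0,-0.3,0,0,0,0],
  [0,0,-0.5,0,0,0,0],
  [0,0,-0.6,0,0,0,0],
  [0,0,-0.6,0,0,0,0],
  [0,0,-0.6,0,0,0,0],
])

```text
time_s: 6.4
tool_pos: [0.6608, -0.0897, 0.1301]
tool_rot: [-180.0, 0.0, 90.3]
force: [-0.4, -0.6, -1.6]
grip_width: 0.0269
grasp_force: 15.0
```

Run:
```python
from h import *
im=viewer.read_camera("side"); u=proj("side",[.66,-.09,.13])[0].astype(int); print(u)
cv2.imwrite("pics/s2.png",cv2.resize(im[u[1]-60:u[1]+60,u[0]-80:u[0]+80],(640,480),interpolation=cv2.INTER_CUBIC)[:,:,::-1])
```

```text
[319 155]
```

View pics/s2.png

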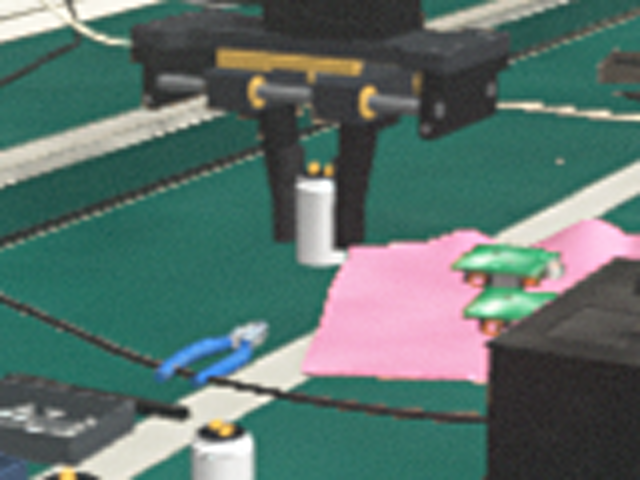

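can_2 is held upright at crop centre (317,220). Carry it over its bay.

Emit:
apply_moves([
  [0.97,-0.96,0,0,0,0.0035,0],
  [0.97,-0.96,0,0,0,0.0035,0],
  [0.97,-0.96,0,0,0,0.0035,0],
  [0.97,-0.96,0,0,0,0.0035,0],
  [0.97,-0.96,0,0,0,0.0035,0],
  [0.97,-0.96,0,0,0,0.0035,0],
  [0.97,-0.96,0,0,0,0.0035,0],
  [0.97,-0.96,0,0,0,0.0035,0],
  [0.97,-0.96,0,0,0,0.0035,0],
])

```text
time_s: 7.35
tool_pos: [0.4685, 0.1022, 0.1298]
tool_rot: [-179.9, -0.0, 89.8]
force: [-0.2, -0.5, -1.7]
grip_width: 0.0272
grasp_force: 15.0
```

Run:
```python
from h import *
im=viewer.read_camera("side"); u=proj("side",[.4685,.103,.06])[0].astype(int); print(u)
cv2.imwrite("pics/s3.png",cv2.resize(im[u[1]-90:u[1]+90,u[0]-120:u[0]+120],(800,600),interpolation=cv2.INTER_CUBIC)[:,:,::-1])
o=env.get_obs();print(o["tool_pos"],o["tool_rot"],o["grip_width"],o["grasp_force"],o["qpos"])
```

```text
[358 235]
[0.46863224 0.10227852 0.1299081 ] [-1.79938955e+02 -2.41201778e-02  8.98314466e+01] 0.027361332874149533 14.999897768720984 [ 28.82267513   4.34127369 -45.41522653 111.98160768   3.36388141
  65.0574442  -18.10147296]
```

View pics/s3.png

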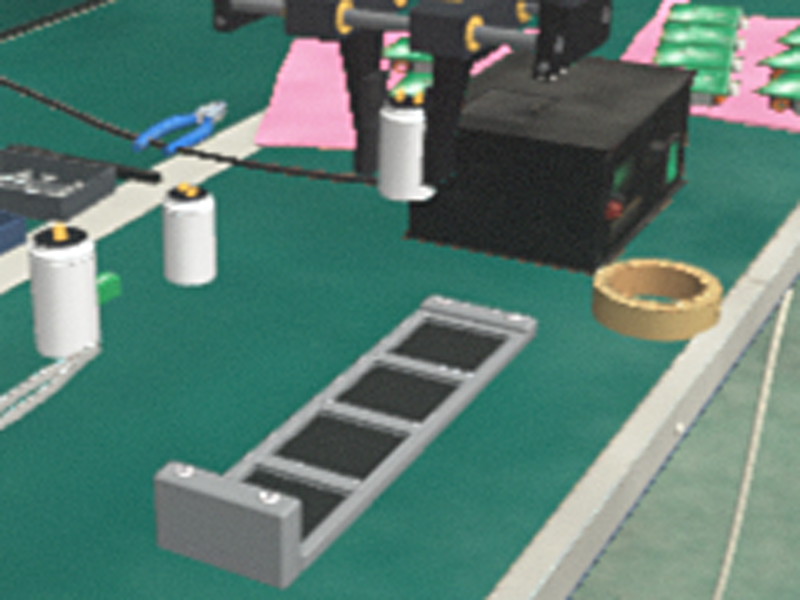

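can_2 hangs over its bay, the second from the low end at crop (395,390). Lower and release.

Emit:
apply_moves([
  [0,0,0.2,0,0,0,0],
  [0,0,0.4,0,0,0,0],
  [0,0,0.5,0,0,0,0],
  [0,0,0.54,0,0,0,0],
  [0,0,0.565,0,0,0,0],
  [0,0,0.57,0,0,0,0],
  [0,0,0.57,0,0,0,0],
  [0,0,0.57,0,0,0,0.4],
  [0,0,0.57,0,0,0,0.5],
  [0,0,0.57,0,0,0,0.7],
  [0,0,0.57,0,0,0,0.7],
  [0,0,0.5,0,0,0,1],
  [0,0,0.4,0,0,0,1],
  [0,0,0.2,0,0,0,1],
  [0,0,0,0,0,0,1],
  [0,0,0,0,0,0,1],
  [0,0,0,0,0,0,1],
])

```text
time_s: 9.1
tool_pos: [0.469, 0.1035, 0.1321]
tool_rot: [179.8, 0.0, 90.0]
force: [-0.0, 0.4, -0.8]
grip_width: 0.0867
grasp_force: 0.0
```

Run:
```python
from h import *
im=viewer.read_camera("side"); u=proj("side",[.4685,.103,.06])[0].astype(int)
cv2.imwrite("pics/s4.png",cv2.resize(im[u[1]-90:u[1]+90,u[0]-120:u[0]+120],(800,600),interpolation=cv2.INTER_CUBIC)[:,:,::-1])
cansfit("side",.005,(2,))
o=env.get_obs();print(o["tool_pos"],o["tool_rot"],o["grip_width"])
```

```text
side [194. 291.] 0.97 [186. 279. 203. 305.] (34.2, 2, array([0.621 , 0.3469]))
side [256. 230.] 0.94 [246. 212. 267. 253.] (56.1, 2, array([0.6804, 0.1196]))
side [228. 279.] 0.8 [220. 266. 236. 292.] (23.9, 2, array([0.6016, 0.2926]))
side [295. 214.] 0.77 [286. 200. 302. 232.] (11.1, 2, array([0.656 , 0.0206]))
side [358. 252.] 0.73 [349. 237. 365. 266.] (2.0, 2, array([0.4685, 0.1065]))
[0.46740948 0.10322591 0.12989229] [-1.79921646e+02  2.96387223e-02  8.99593867e+01] 0.08706596119938421
```

View pics/s4.png

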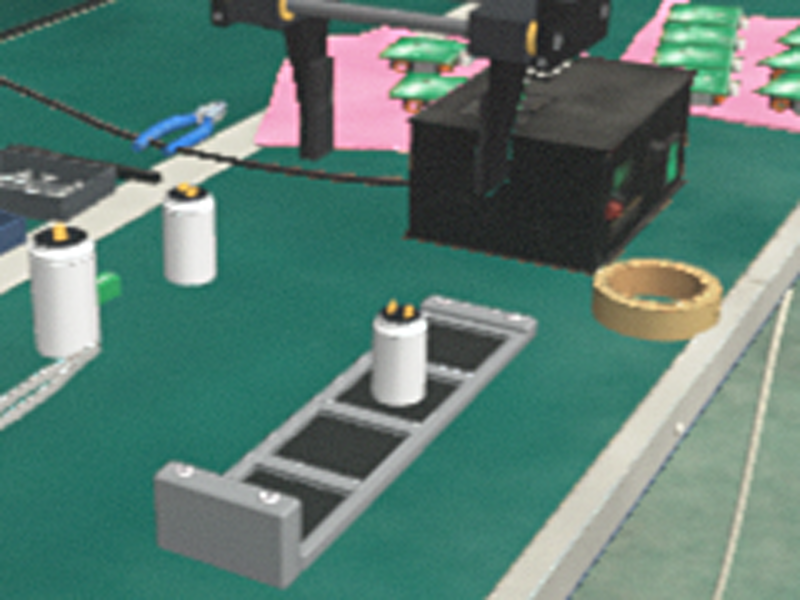

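can_2 stands in the middle of its bay. Next, can_3.

Emit:
apply_moves([
  [-0.425,0.942,0,0,0,0,1],
  [-0.425,0.942,0,0,0,0,1],
  [-0.425,0.942,0,0,0,0,1],
  [-0.425,0.942,0,0,0,0,1],
  [-0.425,0.942,0,0,0,0,1],
  [-0.425,0.942,0,0,0,0,1],
  [-0.425,0.942,0,0,0,0,1],
  [-0.425,0.942,0,0,0,0,1],
])

```text
time_s: 10.0
tool_pos: [0.655, 0.02, 0.1305]
tool_rot: [-179.9, 0.0, 90.1]
force: [1.0, -0.1, 0.9]
grip_width: 0.0868
grasp_force: 0.0
```

Emit:
apply_moves([
  [0,0,0.2,0,0,0,1],
  [0,0,0.4,0,0,0,1],
  [0,0,0.55,0,0,0,1],
  [0,0,0.58,0,0,0,1],
  [0,0,0.58,0,0,0,0],
  [0,0,0.58,0,0,0,0],
  [0,0,0.58,0,0,0,0],
  [0,0,0.58,0,0,0,0],
  [0,0,0.58,0,0,0,0],
  [0,0,0.58,0,0,0,0],
  [0,0,0.58,0,0,0,0],
  [0,0,0.58,0,0,0,0],
  [0,0,0.58,0,0,0,0],
  [0,0,0.58,0,0,0,0],
  [0,0,0.58,0,0,0,0],
  [0,0,0.58,0,0,0,0],
  [0,0,0.58,0,0,0,0],
])

```text
time_s: 11.7
tool_pos: [0.6565, 0.0183, 0.0145]
tool_rot: [-180.0, 0.0, 90.0]
force: [-0.6, 0.1, -0.2]
grip_width: 0.0315
grasp_force: 15.0
```

Emit:
apply_moves([
  [0,0,-0.15,0,0,0,0],
  [0,0,-0.4,0,0,0,0],
  [0,0,-0.6,0,0,0,0],
  [0,0,-0.6,0,0,0,0],
  [0.743,-0.942,-0.6,0,0,0,0],
  [0.743,-0.942,-0.6,0,0,0,0],
  [0.743,-0.942,-0.6,0,0,0,0],
  [0.743,-0.942,-0.6,0,0,0,0],
  [0.743,-0.942,-0.6,0,0,0,0],
  [0.743,-0.942,-0.6,0,0,0,0],
  [0.743,-0.942,-0.6,0,0,0,0],
  [0.743,-0.942,-0.6,0,0,0,0],
  [0.743,-0.942,-0.6,0,0,0,0],
])

```text
time_s: 13.0
tool_pos: [0.4691, 0.166, 0.1342]
tool_rot: [-180.0, -0.0, 89.8]
force: [0.8, -0.4, -1.5]
grip_width: 0.0315
grasp_force: 15.0
```

Emit:
apply_moves([
  [0,0,0.2,0,0,0,0],
  [0,0,0.4,0,0,0,0],
  [0,0,0.5,0,0,0,0],
  [0,0,0.54,0,0,0,0],
  [0,0,0.565,0,0,0,0],
  [0,0,0.57,0,0,0,0],
  [0,0,0.57,0,0,0,0],
  [0,0,0.57,0,0,0,0.4],
  [0,0,0.57,0,0,0,0.5],
  [0,0,0.57,0,0,0,0.7],
  [0,0,0.57,0,0,0,0.7],
  [0,0,0.5,0,0,0,1],
  [0,0,0.4,0,0,0,1],
  [0,0,0.2,0,0,0,1],
  [0,0,0,0,0,0,1],
  [0,0,0,0,0,0,1],
])

```text
time_s: 14.6
tool_pos: [0.472, 0.169, 0.1407]
tool_rot: [179.4, -0.1, 90.0]
force: [-0.8, -0.1, -0.2]
grip_width: 0.085
grasp_force: 0.0
```

Run:
```python
from h import *
im=viewer.read_camera("side"); u=proj("side",[.4685,.103,.06])[0].astype(int)
cv2.imwrite("pics/s5.png",cv2.resize(im[u[1]-90:u[1]+90,u[0]-140:u[0]+100],(800,600),interpolation=cv2.INTER_CUBIC)[:,:,::-1])
cansfit("side",.005,(3,))
o=env.get_obs();print(o["tool_pos"],o["tool_rot"],o["grip_width"])
```

```text
side [224. 278.] 0.92 [221. 268. 235. 292.] (129.9, 3, array([0.6082, 0.2935]))
side [337. 261.] 0.87 [329. 245. 350. 284.] (23.7, 3, array([0.4784, 0.1542]))
side [255. 232.] 0.66 [246. 212. 267. 253.] (17.2, 3, array([0.6698, 0.1288]))
side [195. 289.] 0.65 [185. 278. 203. 306.] (86.5, 3, array([0.6238, 0.3455]))
side [356. 250.] 0.56 [349. 237. 365. 267.] (24.1, 3, array([0.4701, 0.1028]))
[0.46910405 0.16731526 0.13618663] [1.79814399e+02 2.24799529e-02 8.99571324e+01] 0.08637410081745975
```

View pics/s5.png

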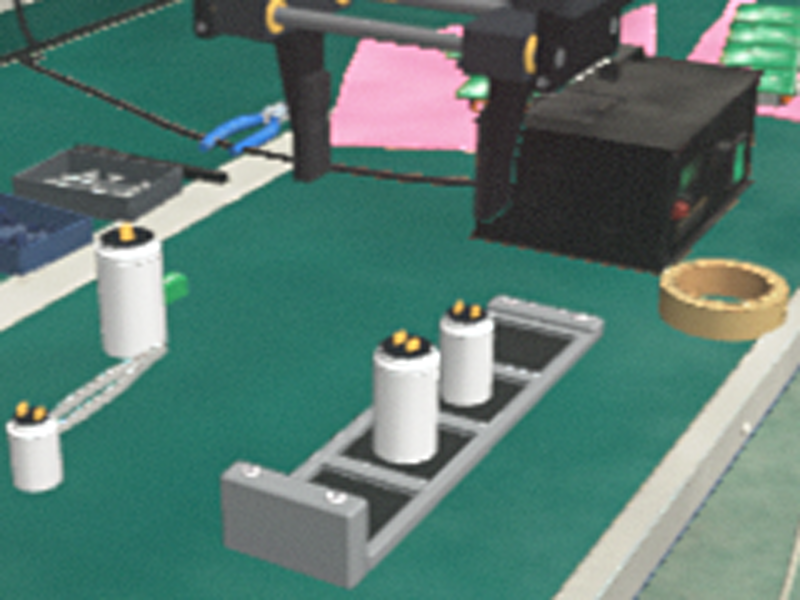

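can_3 stands in its bay. Next, can_4.

Emit:
apply_moves([
  [-0.155,0.972,0,0,0,0,1],
  [-0.155,0.972,0,0,0,0,1],
  [-0.155,0.972,0,0,0,0,1],
  [-0.155,0.972,0,0,0,0,1],
  [-0.155,0.972,0,0,0,0,1],
  [-0.155,0.972,0,0,0,0,1],
  [-0.155,0.972,0,0,0,0,1],
  [-0.155,0.972,0,0,0,0,1],
])

```text
time_s: 15.5
tool_pos: [0.6612, 0.1369, 0.1349]
tool_rot: [-180.0, 0.0, 90.1]
force: [0.3, -0.0, 0.2]
grip_width: 0.0871
grasp_force: 0.0
```

Emit:
apply_moves([
  [0,0,0.2,0,0,0,1],
  [0,0,0.4,0,0,0,1],
  [0,0,0.55,0,0,0,1],
  [0,0,0.58,0,0,0,1],
  [0,0,0.58,0,0,0,0],
  [0,0,0.58,0,0,0,0],
  [0,0,0.58,0,0,0,0],
  [0,0,0.58,0,0,0,0],
  [0,0,0.58,0,0,0,0],
  [0,0,0.58,0,0,0,0],
  [0,0,0.58,0,0,0,0],
  [0,0,0.58,0,0,0,0],
  [0,0,0.58,0,0,0,0],
  [0,0,0.58,0,0,0,0],
  [0,0,0.58,0,0,0,0],
  [0,0,0.58,0,0,0,0],
])

```text
time_s: 17.1
tool_pos: [0.6627, 0.1359, 0.0186]
tool_rot: [180.0, 0.0, 90.0]
force: [0.3, -0.7, 1.4]
grip_width: 0.0366
grasp_force: 15.0
```

Emit:
apply_moves([
  [0,0,-0.15,0,0,0,0],
  [0,0,-0.4,0,0,0,0],
  [0,0,-0.6,0,0,0,0],
  [0,0,-0.6,0,0,0,0],
  [0.475,-0.976,-0.6,0,0,0,0],
  [0.475,-0.976,-0.6,0,0,0,0],
  [0.475,-0.976,-0.6,0,0,0,0],
  [0.475,-0.976,-0.6,0,0,0,0],
  [0.475,-0.976,-0.6,0,0,0,0],
  [0.475,-0.976,-0.6,0,0,0,0],
  [0.475,-0.976,-0.6,0,0,0,0],
  [0.475,-0.976,-0.6,0,0,0,0],
  [0.475,-0.976,-0.6,0,0,0,0],
  [0.475,-0.976,-0.6,0,0,0,0],
], grip_force=20)

```text
time_s: 18.5
tool_pos: [0.4682, 0.2306, 0.1383]
tool_rot: [-180.0, -0.0, 89.9]
force: [0.1, 0.5, -0.9]
grip_width: 0.0365
grasp_force: 20.0
```

Run:
```python
from h import *
im=viewer.read_camera("side"); u=proj("side",[.4685,.2,.1])[0].astype(int)
cv2.imwrite("pics/s6.png",cv2.resize(im[u[1]-90:u[1]+90,u[0]-120:u[0]+120],(800,600),interpolation=cv2.INTER_CUBIC)[:,:,::-1])
o=env.get_obs();print(o["tool_pos"],o["tool_rot"],o["grip_width"])
```

```text
[0.4680187  0.23069615 0.13827932] [-1.79961633e+02 -2.70891265e-02  8.98864180e+01] 0.03648794093572012
```

View pics/s6.png

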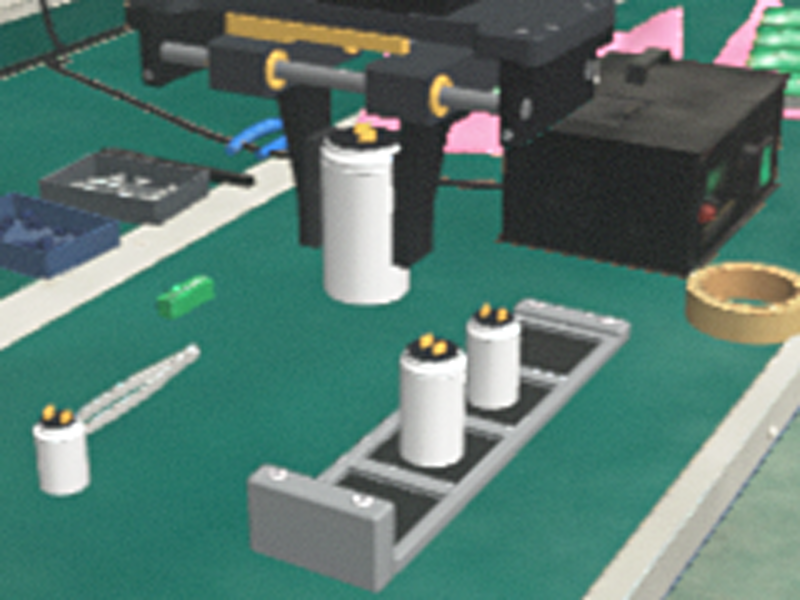

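can_4 is held square. Lower it.

Emit:
apply_moves([
  [0,0,0.2,0,0,0,0],
  [0,0,0.4,0,0,0,0],
  [0,0,0.5,0,0,0,0],
  [0,0,0.54,0,0,0,0],
  [0,0,0.565,0,0,0,0],
  [0,0,0.57,0,0,0,0],
  [0,0,0.57,0,0,0,0],
  [0,0,0.57,0,0,0,0.5],
  [0,0,0.57,0,0,0,0.6],
  [0,0,0.57,0,0,0,0.8],
  [0,0,0.57,0,0,0,0.8],
  [0,0,0.5,0,0,0,1],
  [0,0,0.4,0,0,0,1],
  [0,0,0.2,0,0,0,1],
  [0,0,0,0,0,0,1],
  [0,0,0,0,0,0,1],
  [0,0,0,0,0,0,1],
], grip_force=15)

```text
time_s: 20.25
tool_pos: [0.4683, 0.2314, 0.1402]
tool_rot: [179.8, -0.0, 90.0]
force: [-0.3, -0.1, -0.3]
grip_width: 0.0867
grasp_force: 0.0
```

Run:
```python
from h import *
viewer.read_camera("top")
for m in masks_of("top","can_1"):
    e=mext(m["pixels"]); r=least_squares(lambda p:ext(cyl("top",p[0],p[1],1))-e,[.6,.2]); print(m["location"],m["conf"],r.cost,r.x)
im=viewer.read_camera("side"); u=proj("side",[.4685,.2,.1])[0].astype(int)
cv2.imwrite("pics/s7.png",cv2.resize(im[u[1]-90:u[1]+90,u[0]-120:u[0]+120],(800,600),interpolation=cv2.INTER_CUBIC)[:,:,::-1])
o=env.get_obs();print(o["tool_pos"],o["tool_rot"],o["grip_width"])
```

```text
[304.2, 309.4] 0.83 6919.651686706231 [0.6        0.17035365]
[346.3, 304.7] 0.73 4467.356885912013 [0.56295916 0.05568744]
[273.1, 307.7] 0.57 3290.20630558813 [0.5581419  0.21573096]
[238.7, 214.3] 0.51 0.39951411762740463 [0.61288479 0.27648241]
[205.0, 204.2] 0.5 0.048861934687010944 [0.63380435 0.33275046]
[0.46669144 0.23062367 0.1376096 ] [-1.79897137e+02  4.70814433e-02  8.99638969e+01] 0.08677045218509465
```

View pics/s7.png

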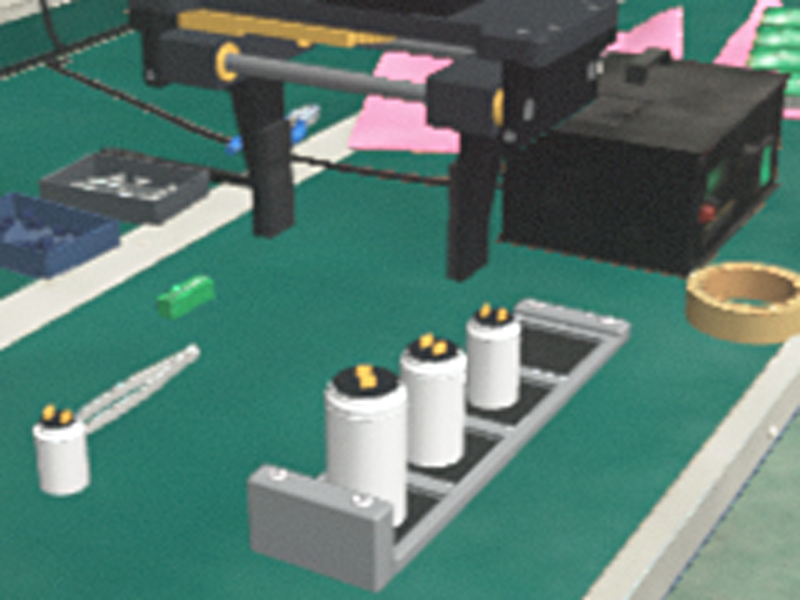

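can_4 stands in the bay at the tall end. Next is white can_1; the orange decoy is 56 mm away in y and clear.

Emit:
apply_moves([
  [0.231,0.73,0,0,0,0,1],
  [0.231,0.73,0,0,0,0,1],
  [0.231,0.73,0,0,0,0,1],
  [0.231,0.73,0,0,0,0,1],
  [0.231,0.73,0,0,0,0,1],
  [0.231,0.73,0,0,0,0,1],
  [0.231,0.73,0,0,0,0,1],
])

```text
time_s: 21.1
tool_pos: [0.6122, 0.2772, 0.1389]
tool_rot: [180.0, 0.1, 90.0]
force: [-1.0, -0.2, -0.5]
grip_width: 0.0872
grasp_force: 0.0
```

Emit:
apply_moves([
  [0,0,0.2,0,0,0,1],
  [0,0,0.4,0,0,0,1],
  [0,0,0.55,0,0,0,1],
  [0,0,0.61,0,0,0,1],
  [0,0,0.635,0,0,0,1],
  [0,0,0.635,0,0,0,1],
  [0,0,0.635,0,0,0,0],
  [0,0,0.635,0,0,0,0],
  [0,0,0.635,0,0,0,0],
  [0,0,0.635,0,0,0,0],
  [0,0,0.635,0,0,0,0],
  [0,0,0.635,0,0,0,0],
  [0,0,0.635,0,0,0,0],
  [0,0,0.635,0,0,0,0],
  [0,0,0.635,0,0,0,0],
  [0,0,0.635,0,0,0,0],
  [0,0,0.635,0,0,0,0],
  [0,0,0.635,0,0,0,0],
  [0,0,0.635,0,0,0,0],
  [0,0,0.635,0,0,0,0],
])

```text
time_s: 23.1
tool_pos: [0.6135, 0.2772, 0.0114]
tool_rot: [-180.0, 0.0, 90.0]
force: [0.1, 0.3, -0.4]
grip_width: 0.0232
grasp_force: 15.0
```

Emit:
apply_moves([
  [0,0,-0.15,0,0,0,0],
  [0,0,-0.4,0,0,0,0],
  [0,0,-0.65,0,0,0,0],
  [0,0,-0.65,0,0,0,0],
  [-0.69,0,-0.65,0,0,0,0],
  [-0.69,0,-0.65,0,0,0,0],
  [-0.69,0,-0.65,0,0,0,0],
  [-0.69,0,-0.65,0,0,0,0],
  [-0.69,0,-0.65,0,0,0,0],
])

```text
time_s: 24.0
tool_pos: [0.6135, 0.1375, 0.141]
tool_rot: [-180.0, 0.0, 89.8]
force: [-0.5, -0.3, -0.5]
grip_width: 0.0237
grasp_force: 15.0
```

Emit:
apply_moves([
  [-0.5,-0.725,0,0,0,0,0],
  [-0.5,-0.725,0,0,0,0,0],
  [-0.5,-0.725,0,0,0,0,0],
  [-0.5,-0.725,0,0,0,0,0],
  [-0.5,-0.725,0,0,0,0,0],
  [-0.5,-0.725,0,0,0,0,0],
  [-0.5,-0.725,0,0,0,0,0],
  [-0.5,-0.725,0,0,0,0,0],
])

```text
time_s: 24.8
tool_pos: [0.4692, 0.0411, 0.1417]
tool_rot: [180.0, -0.1, 90.1]
force: [0.1, 0.2, -1.2]
grip_width: 0.0231
grasp_force: 15.0
```

Emit:
apply_moves([
  [-0.008,0,0.2,0,0,0,0],
  [-0.008,0,0.4,0,0,0,0],
  [-0.008,0,0.54,0,0,0,0],
  [-0.008,0,0.59,0,0,0,0],
  [-0.008,0,0.61,0,0,0,0],
  [-0.008,0,0.62,0,0,0,0],
  [-0.008,0,0.62,0,0,0,0],
  [-0.008,0,0.62,0,0,0,0.4],
  [-0.008,0,0.62,0,0,0,0.5],
  [-0.008,0,0.62,0,0,0,0.7],
  [-0.008,0,0.62,0,0,0,0.7],
  [-0.008,0,0.5,0,0,0,1],
  [-0.008,0,0.4,0,0,0,1],
  [-0.008,0,0.2,0,0,0,1],
  [0,0,-0.3,0,0,0,1],
  [0,0,-0.3,0,0,0,1],
  [0,0,-0.3,0,0,0,1],
  [0,0,-0.3,0,0,0,1],
  [0,0,-0.3,0,0,0,1],
])

```text
time_s: 26.7
tool_pos: [0.4674, 0.039, 0.2003]
tool_rot: [-179.9, 0.0, 89.9]
force: [-0.4, 0.1, -0.1]
grip_width: 0.0869
grasp_force: 0.0
```

Run:
```python
from h import *
im=viewer.read_camera("side")
for s,y in zip((1,2,3,4),(.039,.103,.167,.231)):
    for p in cyl("side",.4684,y,s,.005): pass
u=proj("side",[.4685,.15,.06])[0].astype(int)
a=cv2.resize(im[u[1]-75:u[1]+75,u[0]-100:u[0]+100],(400,300),interpolation=cv2.INTER_CUBIC)
im=viewer.read_camera("top"); b=cv2.resize(im[255:345,220:340+90][:, :],(400,180),interpolation=cv2.INTER_CUBIC)
b=np.vstack([b,np.zeros((120,400,3),np.uint8)])
cv2.imwrite("pics/s8.png",np.hstack([a,b])[:,:,::-1])
cansfit("top",.005)
o=env.get_obs();print(o["tool_pos"],o["time_s"])
```

```text
top [303. 308.] 0.75 [294. 296. 316. 319.] (7.1, 2, array([0.4689, 0.1679])) (7.3, 3, array([0.4674, 0.1697]))
top [260. 308.] 0.66 [248. 295. 278. 320.] (0.1, 4, array([0.4677, 0.2297])) (17.2, 3, array([0.466 , 0.2267]))
top [345. 306.] 0.54 [339. 298. 357. 317.] (4.4, 1, array([0.4703, 0.1003])) (10.8, 2, array([0.4717, 0.1047]))
top [205. 203.] 0.51 [194. 194. 212. 212.] (1.2, 1, array([0.6318, 0.3315])) (14.0, 2, array([0.6312, 0.3305]))
[0.46728102 0.03926884 0.20002844] 26.85
```

View pics/s8.png

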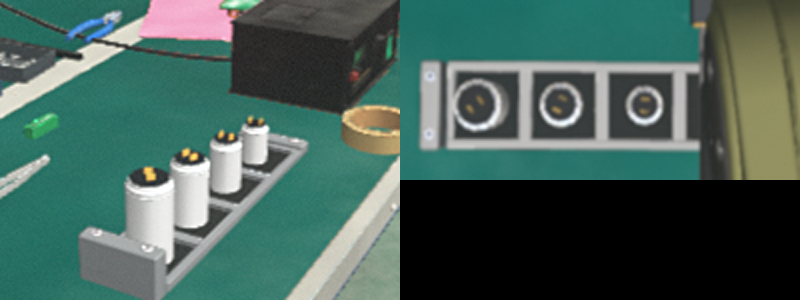

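All four cans stand centred in their bays in size order, and the gripper is clear.

```bash
python3 -c "
from cell import env
print(env.sign_off())"
```

```text
the job is handed in; nothing more can be done
None
```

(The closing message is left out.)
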